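# Roll the component reel into the loading well

### The arm

A 6-joint arm with a two-finger parallel gripper is mounted at the origin on the work surface. World frame = base frame: x ahead of the robot, y to its left, z up, the work surface at z = 0. Lengths are in m, angles in rad, forces in N, time in s.
With the tool pointing down it reaches from about 0.275 to 0.775 m from the base axis. Payload 14.6 kg.
Tool frame: the origin (TCP) lies between the finger pads; the fingertips stand tips_ahead ahead of it and the grasp point (between the pads) lies 11 mm behind it (tips_ahead is the distance from the TCP to the fingertips, in m); z points along the fingers, y is the direction in which the jaws open and shut (so a half turn about z gives the same grasp; the last joint's range is limited). The gripper opens to 85 mm and grips with 20 to 120 N. Pads are 22 mm wide; open, the fingers measure 114 mm over their backs; the gripper's body (76 mm by 85 mm) begins 54 mm behind the grasp point. The pads swing forward as they close: fully open they stand 13 mm farther back than shut.
Start: joints at [-1.363, 0.263, -0.048, 1.259, 0, 1.415], TCP at [0.186, -0.491, 0.213] pointing down, gripper open.
Joint ranges: [-2.65, 2.65], [-0.89, 1.7], [-1.18, 1.37], [-2.13, 2.11], [-1.35, 1.29], [-3.14, 3.14]. Speed limits (rad/s): [1.89, 1.89, 2.57, 2.79, 3.14, 3.14].

### API

Orientations are given as [roll, pitch, yaw] about the fixed x, y, z axes, in that order (R = Rz(yaw) Ry(pitch) Rx(roll)).
In Python, from plant import * gives the robot as it stands.
- The arm moves only by the shell command python3 -m pendant 'ROWS' [FORCE]. ROWS is a JSON object of lists of equal length, an entry for each row: "delta_rot": the turn, a rotation vector about the tool's x, y, z in units of 6 degrees (1.0 is 6 degrees), a list of three; "dp": the shift along the tool's x, y, z in units of 30 mm (1.0 is 30 mm), a list of three; "hand": the opening, from -1 (shut) to 1 (fully open). A call has 1 to 10 rows; each row is the pose to reach, as a shift and turn from the pose commanded when the call began, along the tool's axes at that moment; what a row does not reach only later rows make up. A row lasts 1/12 s, in which the tool goes at most 41.7 mm and 7.16 degrees, less where a joint would pass 70% of its speed; a pose out of reach is approached as far as the arm can. A call with a gripper value outside its range is refused whole. The fingers move at their own pace and stop on an object; FORCE is the grip in N (left out, the last holds). Time passes only in rows, so rows that repeat a pose let the fingers close. It gives the time, the measured TCP pose, the force and the opening at its end, in the units of the state.
- observe(): the state, without advancing time (a new reading comes with each control period).
- get_image(name): name is "scene" or "top" or "wrist"; returns a dict with "color" (420x560x3 uint8, red, green, blue), "z_map" (420x560 float32, m along the optical axis (not along the pixel's ray), 0 where there is no reading), "K" (3x3 intrinsics, pixels), "R" (3x3) and "t" (3): a world point X has camera coordinates R X + t; the wrist camera has in their place "T_tool_cam" (4x4, takes a point from camera to tool coordinates, whose origin is the TCP and whose axes are the flange's). Camera axes: x right, y down, z forward; pixel columns grow to the right and rows downward; lengths in m; the calibration is good to about 2 mm. A picture is of the moment at which its call begins: read the wrist's pose just before it.
- finish_job(): hands the job in, once; it reports no verdict.
The state is a dict: "t": time; "joints": joint angles; "joint_vel": joint speeds; "joint_efforts": joint torques, N m; "position": TCP position; "tool_rot": TCP orientation; "ft_force": force on the tool from outside, world axes, zero at the start; "wrist_torque": the same for the moment, N m; "width": finger opening in m.
Only numpy, scipy, OpenCV 4.12 (cv2) and the standard library are available. Lean on these libraries where they do the work, as an engineer would, in place of code of your own. Each camera call takes 0.05 s, during which the arm holds its last target. There are 200 camera calls.

### The job

The small blue component reel stands on its rim at the open end of the ribbed loading lane: roll it on its rim along the lane, steadily and under control (no pinching, lifting, dragging, toppling or shoving it off to run by itself), until it stands in the cradle of the yellow lift plate. Then press gently down on top of its rim, sinking reel and plate together, until the red sprung home button beneath the reel is felt to bottom out, stop there and let go. The reel is fragile: never load it with more than 20 N; leave everything else on the bench where it is.

Things in the scene. Friction and masses are not known exactly. Their poses are not given: they have to be found in the camera images.
- lane: Fixed loading lane, 334 x 70 mm: a black running strip on an aluminium base, its top 30 mm above the table. Origin on the table under the lane; +x runs along the lane in the rolling direction, z up. The strip spans local x -190 to +30 mm, flat up to -85, then with five round steel ribs 1.5 mm high every 22 mm from -80 to +8; then comes the well with the lift plate (centre at local x 70 mm, y 0).
- mouth (a point): Point on the strip's middle line, level with its top, at the flared mouth between two blue cheeks; axes as the lane's. The cheeks stand 18 mm above the strip; they are 46 mm apart inside here (62 mm outside) and 29 mm apart from 48 mm further on, all along the well. A blue end wall, its top 55 mm above the strip, has its face 132 mm beyond this point, 52 mm beyond the seat.
- seat (a point): Centre of the top face of the yellow lift plate (78 x 26 mm, open in the middle), axes as the lane's, x = rolling direction; when up it is level with the strip. Two steel bars across the plate, 14.8 mm before and behind this point, stand 2 mm proud and form a shallow cradle: the reel's rim rests between them, its centre 50 mm above this point. The reel must roll over the first bar.
- lift (a joint): How far the lift plate is pushed down, m: 0 = level with the strip, at most 0.020. It moves straight down, held by friction only: about 8 N moves it, it stays where it is left, and the weight of the reel alone does not move it.
- home (a joint): How far the red home button is pressed, m: 0 = untouched, 0.004 = bottomed on a hard stop. It lies in the plate's opening under the reel, on a mount of unknown height: the reel's rim meets it after the plate has sunk 2 to 14 mm. Its spring pushes back with at most 1 N, which cannot lift the reel or plate again; so pressing takes about 8 to 9 N, then the force rises steeply when it bottoms.
- reel: Component reel, 100 mm diameter, 20 mm wide, 0.15 to 0.28 kg, blue flanges, tan winding between them, standing on its rim on the lane. Origin at its centre; y = its axle (level, across the lane), x and z turn as it rolls. It starts 170 to 220 mm before the lift plate, within 3 mm of the lane's middle line and 0.05 rad of its direction; stands by itself unless tipped over 0.2 rad.
- mark (a point): Orange dot on the reel's faces, 38 mm from the axle, on the reel's local +x axis. At the start it is level with the axle, on the side towards the lift plate; rolling towards the plate first brings it down, then round to the rear and up.
- flat_reel: Bystander: black reel lying flat, 100 mm diameter, 16 mm high, loose; origin under its centre.
- flux: Bystander: amber flux bottle, 40 mm diameter, 90 mm high, loose; origin under its centre.
- driver: Bystander: screwdriver 150 mm long, lying loose; origin under its middle.
- module: Bystander: gold microwave module 90 x 130 x 16 mm, loose; origin under its centre.
- tray: Bystander: black divided parts tray 110 x 160 x 35 mm, loose; origin under its centre.
- cup: Bystander: grey cup 70 mm diameter, 70 mm high, loose; origin under its centre.
Not all that is in view belongs to the job. Leave any green or pink look-alike of the reel alone.

How it is judged:
On the way, in this order (a step that is already met when the one before it is completed fails the run):
1. the reel has rolled about a quarter turn: its orange dot is at the bottom (z of mark in the frame of lane below 0.055 m and x of reel in the frame of seat below -0.06 m and angle between reel's own y axis and vertical between 1.321 and 1.821 rad), for 0.05 s.
2. the reel has rolled about half a turn: its dot is at the rear, level with the axle or higher (z of mark in the frame of lane above 0.072 m and angle between reel's own y axis and vertical between 1.321 and 1.821 rad), for 0.05 s.
3. the reel stands in the cradle of the lift plate, the plate still up (x of reel in the frame of seat between -0.006 and 0.006 m and y of reel in the frame of seat between -0.006 and 0.006 m and z of reel in the frame of seat between 0.046 and 0.054 m and angle between reel's own y axis and vertical between 1.371 and 1.771 rad and value of joint lift below 0.004 m), for 0.2 s.
At the end, for the whole second after the job is handed in: The home button is pressed by at least 3 of its 4 mm and stays so, and the reel stands upright (within 0.15 rad) and at rest in its cradle, centred over the seat within 6 mm along and across the lane and 46 to 54 mm above it (x of reel in the frame of seat between -0.006 and 0.006 m and y of reel in the frame of seat between -0.006 and 0.006 m and z of reel in the frame of seat between 0.046 and 0.054 m and angle between reel's own y axis and vertical between 1.421 and 1.721 rad and value of joint home above 0.003 m and linear speed of reel below 0.02 m/s and angular speed of reel below 0.5 rad/s); the robot touches nothing.
It fails at once if the reel is loaded by the gripper with more than 20 N (contact force between any of the fingers, the arm and reel above 20 N).
It fails at once if the reel topples (leans more than 0.5 rad) (angle between reel's own y axis and vertical below 1.07 rad or angle between reel's own y axis and vertical above 2.07 rad).
It fails at once if the reel is lifted (its centre more than 12 mm above its rolling height over the strip) (z of reel in the frame of lane above 0.092 m).
It fails at once if the reel runs away (faster than 0.3 m/s) (linear speed of reel above 0.3 m/s).
It fails at once if a bystander is moved by more than 20 mm (distance of any of flat_reel, flux, driver, module, tray, cup from where it was at the start of the episode above 0.02 m).
It also fails if it takes over 53 s, if anything falls off the work surface, if the arm or the gripper's body presses on something with over 40 N, if the wrist force passes 120 N, or if a joint passes its speed limit or range.

## Working session

There is one attempt and no reset: what is moved stays moved. The work goes in short steps, Python scripts to look and compute and a shell command to move; the robot and the scene stay as the last step left them, time stands still between calls to the robot, and variables do not carry over. Pictures are saved under pics/ and viewed, about 8 in all and at most 12, crops included, and the job is handed in when it is done.

```bash
mkdir -p pics; ls
python3 - <<'E'
from plant import *
import cv2,numpy as np,pickle
s=observe();print(s)
for n in("scene","top"):
    d=get_image(n);pickle.dump(d,open(n+".pkl","wb"));cv2.imwrite(f"pics/{n}0.png",d["color"][...,::-1]);print(n,d["K"].tolist(),d["R"].tolist(),d["t"])
E
```

```text
pics
{'t': 0.0, 'joints': array([-1.36330924e+00,  2.63501007e-01, -4.89258619e-02,  1.25943042e+00,
        1.32559736e-06,  1.41548380e+00]), 'joint_vel': array([-2.03152395e-04, -3.43751586e-05,  2.40194168e-04, -1.79209521e-03,
        5.26712805e-05,  8.32933278e-04]), 'joint_efforts': array([-4.97310277e-03, -6.37605572e+01,  3.84564829e+01,  1.35955028e-02,
       -4.20954402e-04,  4.18869308e-05]), 'position': array([ 0.18624507, -0.49053044,  0.21304055]), 'tool_rot': array([-3.14054467e+00, -1.65428918e-04,  3.62799520e-01]), 'ft_force': array([ 0.42889665, -0.9795007 ,  0.59784999]), 'wrist_torque': array([-0.00053544, -0.00999399, -0.01815111]), 'width': 0.08549015078134944}
scene [[405.4374968849039, 0.0, 276.98563595999735], [0.0, 405.4374968849039, 209.46344441077747], [0.0, 0.0, 1.0]] [[0.7098479084835677, 0.7041974631617914, 0.014895626807962406], [0.5188232792594077, -0.5084493151324367, -0.6872420962367415], [-0.4763804694989284, 0.49556556258264495, -0.726275720000419]] [-0.38888819 -0.2155059   1.408022  ]
top [[393.3502874074627, 0.0, 281.96887115867463], [0.0, 393.3502874074627, 210.35745234382895], [0.0, 0.0, 1.0]] [[0.0008973144552600997, -0.9999910572417176, 0.004132827526078857], [-0.9779129279724325, -0.0017412944063333866, -0.20900543820239353], [0.20901076558673348, -0.003854001865905896, -0.977905745222138]] [0.0187036  0.55996664 0.98318888]
```

View pics/scene0.png

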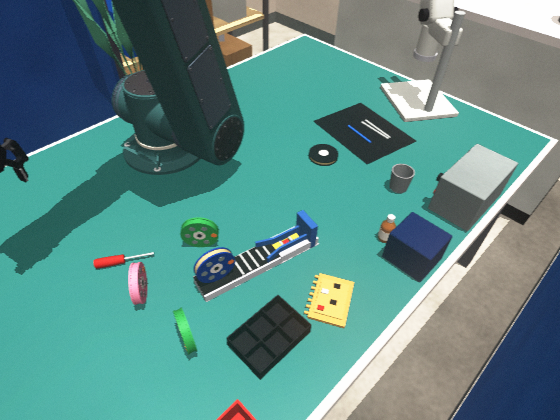

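View pics/top0.png

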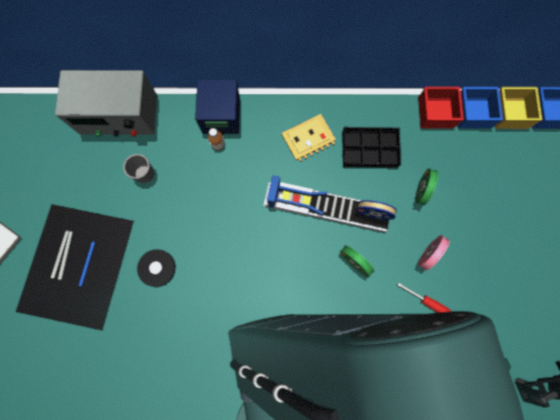

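The lane runs from the reel, at about (215,266) in scene and (377,211) in top, to the end wall at (307,228) and (273,190). The green and pink reels are look-alikes. I'll enlarge both views next.

Run:
```python
import cv2,pickle,numpy as np
a=pickle.load(open("top.pkl","rb"))["color"][165:245,255:405,::-1]
b=pickle.load(open("scene.pkl","rb"))["color"][200:305,180:330,::-1]
a=cv2.resize(a,None,fx=5,fy=5,interpolation=cv2.INTER_CUBIC)
b=cv2.resize(b,None,fx=5,fy=5,interpolation=cv2.INTER_CUBIC)
cv2.imwrite("pics/ctop.png",a);cv2.imwrite("pics/cscene.png",b)
```

```text
(no output)
```

View pics/ctop.png

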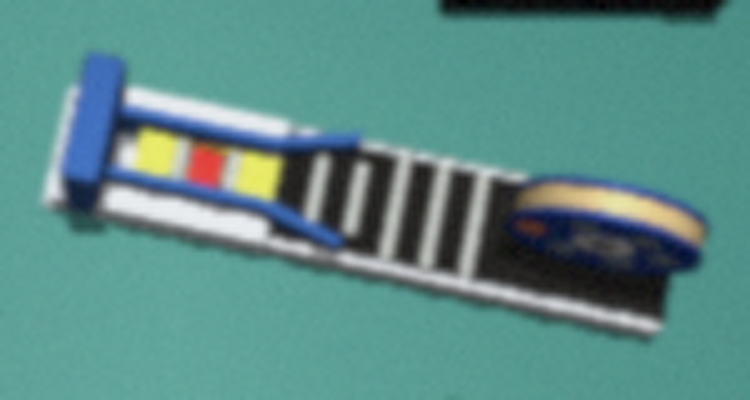

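View pics/cscene.png

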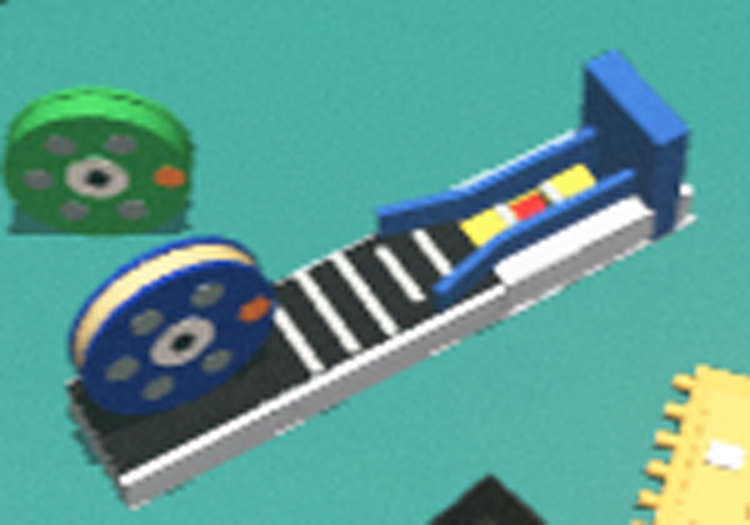

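In top, the ribs sit at crop x ≈ 319…474 and the red button at (207,167). The reel is right of rib 5. In scene the dot faces the plate. Next I fit the lane pose from both views and the reel from the depth maps.

```bash
cat > m.py <<'E'
import numpy as np,pickle,cv2
from scipy.optimize import least_squares
C={n:pickle.load(open(n+".pkl","rb")) for n in("top","scene")}
def px(d,X):
    c=d["R"]@X+d["t"];p=d["K"]@c;return p[:2]/p[2]
def cloud(d):
    z=d["z_map"];v,u=np.mgrid[:z.shape[0],:z.shape[1]]
    K=d["K"];c=np.stack([(u-K[0,2])/K[0,0]*z,(v-K[1,2])/K[1,1]*z,z],-1)
    return (c-d["t"])@d["R"]
E
python3 - <<'E'
from m import *
obs={"top":(255,165,[(70,207,167),(55.2,232,168),(84.8,182,160),(8,319,187),(-36,394.5,206.5),(-58,435.5,215),(-80,476,227)]),
"scene":(180,200,[(70,528,208),(55.2,506,217),(84.8,552,192),(-58,328.5,311),(-36,366.5,292.5)])}
def res(p,names):
    r=[]
    for n in names:
        ox,oy,L=obs[n]
        for x,u,v in L:
            z=.03+(0.0 if x>50 else .0015)
            X=np.array([p[0]+x/1e3*np.cos(p[2]),p[1]+x/1e3*np.sin(p[2]),z])
            r+=list(px(C[n],X)-[(u+.5)/5-.5+ox,(v+.5)/5-.5+oy])
    return np.array(r)
for names in(["top"],["scene"],["top","scene"]):
    f=least_squares(res,[.5,-.1,1.4],args=(names,));p=f.x
    print(names,p,"seat",p[:2]+.07*np.array([np.cos(p[2]),np.sin(p[2])]),np.abs(f.fun).max(),np.sqrt((f.fun**2).mean()))
p0=p
c,s=np.cos(p[2]),np.sin(p[2])
for n in C:
    P=cloud(C[n]);d=P-[p[0],p[1],0];L=np.stack([d@[c,s,0],d@[-s,c,0],P[...,2]],-1)
    m=(C[n]["z_map"]>0)&(L[...,0]>-.23)&(L[...,0]<-.03)&(np.abs(L[...,1])<.05)&(L[...,2]>.06)&(L[...,2]<.16)
    Q=L[m];print(n,len(Q),Q.min(0),Q.max(0))
    t=Q[Q[:,2]>Q[:,2].max()-.004];print(" top",t.mean(0))
    hsv=C[n]["color"].astype(int);o=m&(hsv[...,0]>150)&(hsv[...,2]<70)&(hsv[...,1]<130)
    print(" mark",o.sum(),L[o].mean(0))
    # strip height and end wall
    for nm,a,b in(("strip",-.11 if 0 else -.185,-.165),("wall",.118,.16)):
        mm=(L[...,0]>a)&(L[...,0]<b)&(np.abs(L[...,1])<.02)&(L[...,2]>.015);print(nm,np.percentile(L[mm],[2,50,98],axis=0).round(4).tolist() if mm.any() else 0)
    q=Q[Q[:,2]>.07]
    # fit: top view rim circle
    np.save(n+"_reel.npy",Q)
E
```

```text
['top'] [ 0.58644919 -0.08727196  1.34256326] seat [ 0.60228716 -0.01908722] 0.510037573047299 0.30835097701438346
['scene'] [ 0.58590532 -0.08748468  1.39357331] seat [ 0.59824609 -0.01858109] 0.6582646035346613 0.3308972240476106
['top', 'scene'] [ 0.58603969 -0.08740894  1.3620721 ] seat [ 0.60054453 -0.01892822] 1.0275084306905171 0.5032057817290164
top 525 [-0.18845218 -0.01191379  0.06026171] [-0.08973081  0.0131412   0.13295402]
 top [-0.13768185  0.00119755  0.13030331]
 mark 0 [nan nan nan]
strip [[-0.1835, -0.0067, 0.0262], [-0.1735, 0.0115, 0.0899], [-0.1652, 0.0195, 0.1206]]
wall [[0.1194, -0.0195, 0.026], [0.1316, -0.0014, 0.0836], [0.1454, 0.0197, 0.0875]]
scene 883 [-0.19101123 -0.01375756  0.06003371] [-0.09282254  0.01425904  0.13182306]
 top [-0.14138624 -0.00078725  0.12880319]
 mark 12 [-0.10262391 -0.01182935  0.07890724]
strip [[-0.1846, -0.0182, 0.0268], [-0.1748, -0.0071, 0.0811], [-0.1655, 0.0116, 0.121]]
wall [[0.119, -0.0191, 0.02], [0.1226, 0.0015, 0.0743], [0.1422, 0.0196, 0.0856]]<stdin>:24: RuntimeWarning: Mean of empty slice.
  ret = um.true_divide(
```

Run:
```python
import plant,numpy as np
from m import *
print([n for n in dir(plant) if not n.startswith('_')], getattr(plant,'tips_ahead',None))
d=plant.get_image("wrist");print(d["T_tool_cam"].round(4).tolist(),d["K"].round(1).tolist())
P=cloud(C["top"])
for nm,u,v in(("pink",433,253),("greenA",357,262),("greenB",428,187),("driver",430,303),("drvtip",400,285),("tray",372,148)):
    print(nm,P[v-2:v+3,u-2:u+3].reshape(-1,3).mean(0).round(3))
```

```text
['MotionError', 'finish_job', 'get_image', 'observe', 'tips_ahead'] 0.008
[[-0.0006, -0.9595, -0.2818, 0.0717], [1.0, -0.0004, -0.001, -0.0013], [0.0008, -0.2818, 0.9595, -0.1613], [0.0, 0.0, 0.0, 1.0]] [[327.2, 0.0, 279.9], [0.0, 327.2, 209.0], [0.0, 0.0, 1.0]]
pink [ 0.444 -0.36   0.091]
greenA [ 0.421 -0.168  0.093]
greenB [ 0.615 -0.359  0.095]
driver [ 0.321 -0.368  0.024]
drvtip [ 0.367 -0.297  0.008]
tray [ 0.753 -0.239  0.015]
```

```bash
cat > tgt.py <<'E'
# usage: tgt.py x y z yaw tilt [localframe]  -> dp, delta_rot units from the commanded ~ measured pose
import sys,numpy as np
from scipy.spatial.transform import Rotation as Ro
from plant import observe
LANE=np.array(eval(open("lane.txt").read()))
def go(lx,ly,z,yawoff=0,tilt=0,tip=True):
    """tip at lane-local (lx,ly,z), tool x along lane, leaned by tilt"""
    s=observe();R0=Ro.from_euler("xyz",s["tool_rot"])
    c,sn=np.cos(LANE[2]),np.sin(LANE[2])
    R=Ro.from_euler("z",LANE[2]+yawoff)*Ro.from_euler("x",np.pi)*Ro.from_euler("y",tilt)
    p=np.array([LANE[0]+c*lx-sn*ly,LANE[1]+sn*lx+c*ly,z])-R.apply([0,0,.008])*tip
    print("target",p.round(4),"dp",(R0.inv().apply(p-s["position"])/.03).round(3),"drot",(np.degrees((R0.inv()*R).as_rotvec())/6).round(3))
def where():
    s=observe();R=Ro.from_euler("xyz",s["tool_rot"]);p=s["position"]+R.apply([0,0,.008])-[LANE[0],LANE[1],0]
    c,sn=np.cos(LANE[2]),np.sin(LANE[2])
    z=R.apply([0,0,1]);x=R.apply([1,0,0]);f=s["ft_force"]
    print("t",round(s["t"],2),"tip local",np.round([c*p[0]+sn*p[1],-sn*p[0]+c*p[1],p[2]],4),"yaw err",round(np.arctan2(x[1],x[0])-LANE[2],3),"tilt",round(np.arcsin(c*z[0]+sn*z[1]),3),"F local",np.round([c*f[0]+sn*f[1],-sn*f[0]+c*f[1],f[2]],2),"w",round(s["width"],4))
if __name__=="__main__":
    where()
    if len(sys.argv)>1: go(*map(float,sys.argv[1:]))
E
echo "[.5860,-.0874,1.355]">lane.txt; python3 tgt.py -.1 0 .33 0 0
```

```text
t 0.15 tip local [-0.4795  0.3041  0.2052] yaw err -0.992 tilt 0.001 F local [-0.19  0.17 -0.15] w 0.0855
target [ 0.5646 -0.1851  0.338 ] dp [15.405 -5.05  -4.156] drot [-6.000e-03 -5.000e-03 -9.475e+00]
```

```bash
python3 -m pendant '{"dp":[[0,0,-4.1],[0,0,-4.1],[2,-1,-4.1],[4,-2,-4.1],[6,-3,-4.1],[8,-4,-4.1],[10,-5,-4.1],[12,-5,-4.1],[14,-5,-4.1],[15.4,-5,-4.1]],"delta_rot":[[0,0,0],[0,0,-1],[0,0,-2],[0,0,-3],[0,0,-4],[0,0,-5],[0,0,-6],[0,0,-7],[0,0,-8],[0,0,-9]],"hand":[0,0,-0.5,-0.75,-0.75,-0.75,-0.75,-0.75,-0.75,-0.75]}'; python3 tgt.py -.1 0 .33 0 0
```

```text
t: 0.98
position: [0.4265, -0.2694, 0.3349]
tool_rot: [3.141, 0.0, 1.31]
ft_force: [0.6, -1.3, 1.1]
width: 0.0105
t 0.98 tip local [-0.212   0.1169  0.3269] yaw err -0.045 tilt -0.0 F local [-1.13 -0.82  1.14] w 0.0105
target [ 0.5646 -0.1851  0.338 ] dp [ 3.901  3.725 -0.102] drot [ 0.004  0.003 -0.425]
```

```bash
python3 -m pendant '{"dp":[[1.3,1.2,0],[2.6,2.5,0],[3.9,3.7,0],[3.9,3.7,0],[3.9,3.7,0],[3.9,3.7,0],[3.9,3.7,0]],"delta_rot":[[0,0,-0.4],[0,0,-0.4],[0,0,-0.4],[0,0,-0.4],[0,0,-0.4],[0,0,-0.4],[0,0,-0.4]],"hand":[-0.75,-0.75,-0.75,-0.75,-0.75,-0.75,-0.75]}'; python3 tgt.py
python3 - <<'E'
from plant import *
import pickle,cv2
s=observe();d=get_image("wrist");d["s"]=s;pickle.dump(d,open("w1.pkl","wb"))
cv2.imwrite("pics/w1.png",cv2.resize(d["color"][...,::-1],(800,600),interpolation=cv2.INTER_CUBIC))
E
```

```text
t: 1.57
position: [0.5629, -0.1877, 0.3342]
tool_rot: [-3.141, 0.0, 1.348]
ft_force: [-0.7, -0.0, 0.2]
width: 0.0105
t 1.57 tip local [-0.1029  0.0011  0.3262] yaw err -0.007 tilt -0.0 F local [-0.19  0.71  0.2 ] w 0.0105
```

View pics/w1.png

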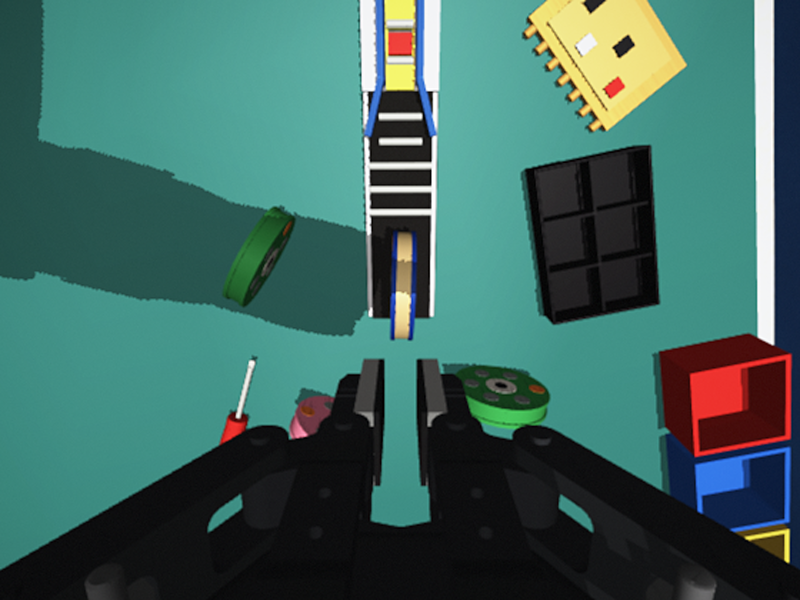

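The wrist view shows the lane clearly, almost vertical in the picture. The ribs are at y = 117 to 212, the button is at (400,43), and the reel's rim top is at x ≈ 402. I'll fit the lane and reel from this view.

```bash
cat > wfit.py <<'E'
import numpy as np,pickle
from scipy.spatial.transform import Rotation as Ro
from scipy.optimize import least_squares
d=pickle.load(open("w1.pkl","rb"));s=d["s"];R=Ro.from_euler("xyz",s["tool_rot"]).as_matrix();T=d["T_tool_cam"];K=d["K"]
Rc=R@T[:3,:3];pc=R@T[:3,3]+s["position"]
def ray(u,v,z):
    u=(u+.5)*.7-.5;v=(v+.5)*.7-.5
    r=Rc@[(u-K[0,2])/K[0,0],(v-K[1,2])/K[1,1],1];return pc+r*(z-pc[2])/r[2]
pts=[(70,400,43,.03),(55.2,400,65,.031),(84.8,400,24,.031),(8,400.5,117,.0315),(-14,400.5,141,.0315),(-36,400.7,166,.0315),(-58,401,189,.0315),(-80,401.5,212,.0315),(-190,402.5,317,.03)]
W=np.array([ray(u,v,z)[:2] for _,u,v,z in pts]);X=np.array([p[0] for p in pts])/1e3
f=least_squares(lambda p:(W-(p[:2]+X[:,None]*[np.cos(p[2]),np.sin(p[2])])).ravel(),[.586,-.087,1.35])
p=f.x;print("lane",p.round(4),"res mm",(f.fun.reshape(-1,2)*1e3).round(1).tolist())
c,sn=np.cos(p[2]),np.sin(p[2])
loc=lambda q:np.array([c*(q[0]-p[0])+sn*(q[1]-p[1]),-sn*(q[0]-p[0])+c*(q[1]-p[1]),q[2]])
z=d["z_map"];vv,uu=np.mgrid[:420,:560]
P=np.stack([(uu-K[0,2])/K[0,0]*z,(vv-K[1,2])/K[1,1]*z,z],-1)@Rc.T+pc
L=np.stack([c*(P[...,0]-p[0])+sn*(P[...,1]-p[1]),-sn*(P[...,0]-p[0])+c*(P[...,1]-p[1]),P[...,2]],-1)
m=(z>0)&(L[...,0]>-.23)&(L[...,0]<-.07)&(np.abs(L[...,1])<.03)&(L[...,2]>.1)&(L[...,2]<.14)
Q=L[m];print("reel pts",len(Q),"topz",Q[:,2].max(),"y line",np.polyfit(Q[:,0]+.14,Q[:,1],1))
g=least_squares(lambda a:np.hypot(Q[:,0]-a[0],Q[:,2]-a[1])-a[2],[-.14,.08,.05]);print("circle",g.x.round(4))
for w,zz in(((403,285),.13),((392,285),.13),((413.5,285),.13)):print(loc(ray(*w,zz)).round(4))
for nm,a,b in(("strip",-.186,-.1),("tbl",-.1,0)):
    lat=(L[...,1]>.02)&(L[...,1]<.028) if nm=="strip" else (L[...,1]>.06)&(L[...,1]<.1)
    print(nm,np.median(L[...,2][(L[...,0]>a)&(L[...,0]<b)&lat]))
E
python3 wfit.py
```

```text
lane [ 0.5858 -0.0856  1.3566] res mm [[0.1, -0.1], [-0.8, -3.3], [0.2, -0.1], [-0.1, -0.1], [-0.1, 0.8], [-0.2, 0.1], [-0.0, 0.7], [0.3, 0.6], [0.5, 1.5]]
reel pts 1166 topz 0.13195093559197113 y line [-3.53652876e-02  9.16821752e-05]
circle [-0.1401  0.0804  0.049 ]
[-0.1275 -0.0006  0.13  ]
[-0.1274  0.0083  0.13  ]
[-0.1276 -0.0091  0.13  ]
strip 0.030716269212307384
tbl 0.0013004874489758178
```

```bash
echo "[.5858,-.0858,1.3566]">lane.txt; python3 tgt.py -.23 0 .2 0 0.35;python3 tgt.py -.23 0 .056 0 0.35
```

```text
t 1.62 tip local [-0.1049  0.001   0.3266] yaw err -0.01 tilt -0.0 F local [ 0.99  0.36 -0.01] w 0.0108
target [ 0.5363 -0.3132  0.2075] dp [-4.261  0.077  4.236] drot [ 0.015  3.344 -0.095]
t 1.62 tip local [-0.1049  0.001   0.3266] yaw err -0.01 tilt -0.0 F local [ 0.99  0.36 -0.01] w 0.0108
target [ 0.5363 -0.3132  0.0635] dp [-4.26   0.077  9.036] drot [ 0.015  3.344 -0.095]
```

```bash
python3 -m pendant '{"dp":[[-1.2,0.08,0],[-2.4,0.08,0],[-3.6,0.08,1],[-4.26,0.08,2],[-4.26,0.08,3.2],[-4.26,0.08,4.3],[-4.26,0.08,5.4],[-4.26,0.08,6.4],[-4.26,0.08,7.2],[-4.26,0.08,7.8]],"delta_rot":[[0,0.8,-0.1],[0,1.6,-0.1],[0,2.4,-0.1],[0,3.34,-0.1],[0,3.34,-0.1],[0,3.34,-0.1],[0,3.34,-0.1],[0,3.34,-0.1],[0,3.34,-0.1],[0,3.34,-0.1]],"hand":[-0.75,-0.75,-0.75,-0.75,-0.75,-0.75,-0.75,-0.75,-0.75,-0.75]}'; python3 tgt.py -.23 0 .056 0 .35;  python3 tgt.py -.196 0 .056 0 .35
python3 - <<'E'
from plant import *
import pickle,cv2
d=get_image("wrist")
cv2.imwrite("pics/w2.png",d["color"][...,::-1])
E
```

```text
t: 2.45
position: [0.5354, -0.3132, 0.099]
tool_rot: [3.141, -0.35, 1.356]
ft_force: [0.3, 0.7, 0.7]
width: 0.0106
t 2.45 tip local [-0.2301  0.0009  0.0915] yaw err -0.001 tilt 0.35 F local [ 0.72 -0.12  0.66] w 0.0106
target [ 0.5363 -0.3132  0.0635] dp [-0.402  0.031  1.112] drot [ 0.01  -0.003 -0.009]
t 2.45 tip local [-0.2301  0.0009  0.0915] yaw err -0.001 tilt 0.35 F local [ 0.72 -0.12  0.66] w 0.0106
target [ 0.5436 -0.28    0.0635] dp [0.663 0.029 1.501] drot [ 0.01  -0.003 -0.009]
```

View pics/w2.png

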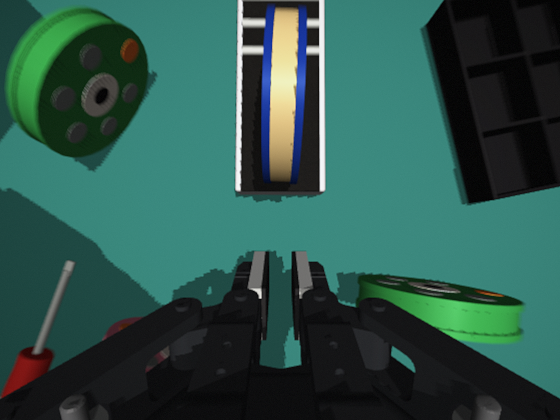

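```bash
python3 -m pendant '{"dp":[[-0.2,0.03,0.55],[-0.4,0.03,1.1],[-0.4,0.03,1.11],[-0.2,0.03,1.18],[0,0.03,1.26],[0.2,0.03,1.33],[0.4,0.03,1.4],[0.5,0.03,1.44],[0.5,0.03,1.44],[0.5,0.03,1.44]],"delta_rot":[[0,0,0],[0,0,0],[0,0,0],[0,0,0],[0,0,0],[0,0,0],[0,0,0],[0,0,0],[0,0,0],[0,0,0]],"hand":[-0.75,-0.75,-0.75,-0.75,-0.75,-0.75,-0.75,-0.75,-0.75,-0.75]}'; python3 tgt.py -.171 0 .056 0 .35
```

```text
t: 3.33
position: [0.5444, -0.2845, 0.0654]
tool_rot: [3.139, -0.35, 1.359]
ft_force: [-0.2, 0.1, 0.2]
width: 0.0104
t 3.33 tip local [-0.2002 -0.0018  0.0579] yaw err 0.002 tilt 0.35 F local [0.08 0.24 0.23] w 0.0104
target [ 0.5489 -0.2556  0.0635] dp [ 0.893 -0.057  0.392] drot [0.015 0.005 0.019]
```

```bash
python3 -m pendant '{"dp":[[0.09,0,0.035],[0.19,0,0.07],[0.28,0,0.105],[0.38,0,0.14],[0.47,0,0.17],[0.56,0,0.205],[0.66,0,0.24],[0.75,0,0.275],[0.85,0,0.31],[0.94,0,0.345]],"delta_rot":[[0,0,0],[0,0,0],[0,0,0],[0,0,0],[0,0,0],[0,0,0],[0,0,0],[0,0,0],[0,0,0],[0,0,0]],"hand":[-0.75,-0.75,-0.75,-0.75,-0.75,-0.75,-0.75,-0.75,-0.75,-0.75]}'; python3 tgt.py -.141 0 .056 0 .35
cat > reel.py <<'E'
import numpy as np,cv2,sys
from plant import *
from scipy.optimize import least_squares
from m import cloud
p=eval(open("lane.txt").read());c,s=np.cos(p[2]),np.sin(p[2])
out=[]
for n in("top","scene"):
    d=get_image(n);P=cloud(d);q=P-[p[0],p[1],0]
    L=np.stack([q@[c,s,0],q@[-s,c,0],P[...,2]],-1);I=d["color"].astype(int)
    reg=(d["z_map"]>0)&(np.abs(L[...,1])<.025)&(L[...,0]>-.2)&(L[...,0]<.112)&(L[...,2]>.05)&(L[...,2]<.14)
    col=(I[...,2]>I[...,0]+30)&(I[...,2]>I[...,1]+15)
    Q=L[reg&col]
    if len(Q)>20:
        A=least_squares(lambda a:np.clip(.05-np.hypot(Q[:,0]-a[0],Q[:,2]-.08),-.03,0),[np.median(Q[:,0])])
        print(n,len(Q),"x range",np.percentile(Q[:,0],[2,98]).round(4),"mid",Q[:,0].min()/2+Q[:,0].max()/2,"top z",Q[:,2].max().round(4),"y med",np.median(Q[:,1]).round(4))
    o=reg&(I[...,0]>150)&(I[...,2]<75)&(I[...,1]<135)
    if o.sum()>2:print(" mark",o.sum(),L[o].mean(0).round(4))
    if len(sys.argv)>1: out.append(cv2.resize(d["color"][165:245,255:405,::-1] if n=="top" else d["color"][200:305,180:330,::-1],None,fx=5,fy=5,interpolation=cv2.INTER_CUBIC))
if out: cv2.imwrite(sys.argv[1],cv2.resize(cv2.vconcat(out),None,fx=.64,fy=.64))
E
python3 reel.py
```

```text
t: 4.17
position: [0.5507, -0.2551, 0.0651]
tool_rot: [3.14, -0.35, 1.358]
ft_force: [-0.2, 0.2, 0.4]
width: 0.0106
t 4.17 tip local [-0.1701 -0.0017  0.0575] yaw err 0.002 tilt 0.35 F local [0.16 0.22 0.39] w 0.0106
target [ 0.5552 -0.2263  0.0635] dp [ 0.894 -0.056  0.381] drot [0.015 0.003 0.014]
scene 572 x range [-0.1657 -0.0737] mid -0.04231583131899432 top z 0.1314 y med -0.0109
 mark 15 [-0.0851 -0.0136  0.0617]
```

```bash
python3 -m pendant '{"dp":[[0.09,0,0.035],[0.19,0,0.07],[0.28,0,0.105],[0.38,0,0.14],[0.47,0,0.17],[0.56,0,0.205],[0.66,0,0.24],[0.75,0,0.275],[0.85,0,0.31],[0.94,0,0.345]],"delta_rot":[[0,0,0],[0,0,0],[0,0,0],[0,0,0],[0,0,0],[0,0,0],[0,0,0],[0,0,0],[0,0,0],[0,0,0]],"hand":[-0.75,-0.75,-0.75,-0.75,-0.75,-0.75,-0.75,-0.75,-0.75,-0.75]}'; python3 tgt.py;python3 reel.py pics/r2.png
```

```text
t: 5.1
position: [0.5573, -0.2264, 0.0652]
tool_rot: [3.139, -0.348, 1.358]
ft_force: [-2.3, -13.3, 11.3]
width: 0.0105
t 5.1 tip local [-0.1407 -0.0021  0.0577] yaw err 0.002 tilt 0.348 F local [-13.51  -0.56  11.34] w 0.0105
top 133 x range [-0.1357  0.0033] mid -0.013033201175664234 top z 0.1324 y med 0.0061
scene 569 x range [-0.1383 -0.047 ] mid -0.04204999527698362 top z 0.13 y med -0.0124
 mark 3 [-0.0687 -0.0145  0.0527]
```

View pics/r2.png

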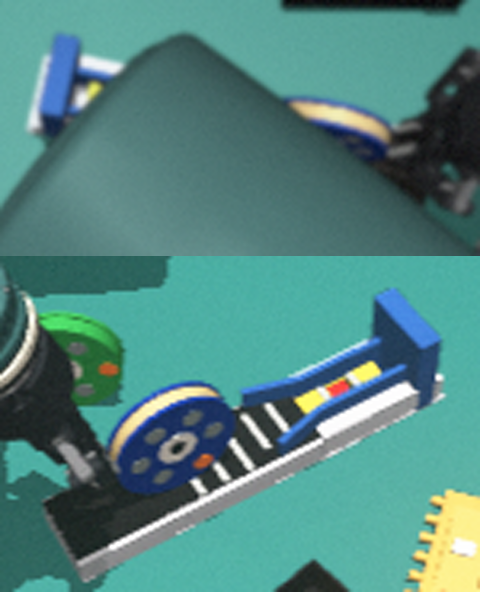

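The reel has rolled correctly and the dot is near the bottom at scene (203,462). It is now jammed against the first rib because of high finger friction: the wrist force is about 17 N. I'll back off at once and drive it from the top of the rim instead, with light strokes.

```bash
python3 -m pendant '{"dp":[[-0.03,0,-0.01],[-0.08,0,-0.03],[-0.16,0,-0.06],[-0.4,0,-0.15],[-0.9,0,-0.33],[-0.6,0,-1.3],[0,0,-2.3],[0.4,0,-3.3],[0.4,0,-3.3],[0.4,0,-3.3]],"delta_rot":[[0,0,0],[0,0,0],[0,0,0],[0,0,0],[0,0,0],[0,-1,0],[0,-2,0],[0,-3.34,0],[0,-3.34,0],[0,-3.34,0]],"hand":[-0.75,-0.75,-0.75,-0.75,-0.75,-0.75,-0.75,-0.75,-0.75,-0.75]}'; python3 tgt.py -.105 0 .15 0 0;python3 reel.py
python3 - <<'E'
from plant import *
import pickle
s=observe();d=get_image("wrist");d["s"]=s;pickle.dump(d,open("w1.pkl","wb"))
E
cat > wr.py <<'E'
# reel centre from a fresh wrist depth image
import numpy as np
from plant import *
from scipy.spatial.transform import Rotation as Ro
from scipy.optimize import least_squares
p=eval(open("lane.txt").read());c,sn=np.cos(p[2]),np.sin(p[2])
s=observe();d=get_image("wrist");R=Ro.from_euler("xyz",s["tool_rot"]).as_matrix();T=d["T_tool_cam"];K=d["K"]
Rc=R@T[:3,:3];pc=R@T[:3,3]+s["position"];z=d["z_map"];vv,uu=np.mgrid[:420,:560]
P=np.stack([(uu-K[0,2])/K[0,0]*z,(vv-K[1,2])/K[1,1]*z,z],-1)@Rc.T+pc
I=d["color"].astype(int)
L=np.stack([c*(P[...,0]-p[0])+sn*(P[...,1]-p[1]),-sn*(P[...,0]-p[0])+c*(P[...,1]-p[1]),P[...,2]],-1)
m=(z>.08)&(L[...,0]>-.2)&(L[...,0]<.112)&(np.abs(L[...,1])<.025)&(L[...,2]>.095)&(L[...,2]<.14)&((I.max(-1)-I.min(-1))>45)
Q=L[m];t=Q[Q[:,2]>.115]
g=least_squares(lambda a:np.hypot(Q[:,0]-a[0],Q[:,2]-a[1])-.05,[Q[:,0].mean(),.08],loss="soft_l1",f_scale=.002)
print("reel n",len(Q),"x,z",g.x.round(4),"y,slope",np.polyfit(t[:,0]-g.x[0],t[:,1],1)[::-1].round(4),"y ext",np.percentile(t[:,1],[1,99]).round(4))
E
python3 wr.py
```

```text
t: 6.03
position: [0.553, -0.248, 0.1643]
tool_rot: [3.136, 0.002, 1.36]
ft_force: [-0.6, -0.2, 0.1]
width: 0.0106
t 6.03 tip local [-0.1655 -0.0024  0.1563] yaw err 0.003 tilt -0.002 F local [-0.31  0.59  0.06] w 0.0106
target [ 0.5635 -0.1884  0.158 ] dp [ 2.015 -0.075  0.204] drot [0.051 0.02  0.03 ]
top 202 x range [-0.1396  0.0923] mid -0.016345530498583005 top z 0.1317 y med 0.0063
scene 571 x range [-0.1454 -0.0524] mid -0.019003212336502644 top z 0.1305 y med -0.012
 mark 6 [-0.0718 -0.0139  0.0514]
reel n 4468 x,z [-0.0955  0.0796] y,slope [-0.0018 -0.0349] y ext [-0.0123  0.0085]
```

```bash
python3 tgt.py -.1035 -.002 .136 0 0
```

```text
t 6.23 tip local [-0.1666 -0.0009  0.1526] yaw err -0.0 tilt 0.002 F local [-0.09 -0.41 -0.34] w 0.0105
target [ 0.5658 -0.1874  0.144 ] dp [2.104 0.036 0.556] drot [-0.006 -0.017 -0.003]
```

```bash
python3 -m pendant '{"dp":[[1,0,0.2],[2,0.03,0.45],[2.1,0.03,0.55],[2.1,0.03,0.58],[2.1,0.03,0.62],[2.1,0.03,0.65],[2.1,0.03,0.68],[2.1,0.03,0.68]],"delta_rot":[[0,0,0],[0,0,0],[0,0,0],[0,0,0],[0,0,0],[0,0,0],[0,0,0],[0,0,0]],"hand":[-0.75,-0.75,-0.75,-0.75,-0.75,-0.75,-0.75,-0.75]}'; python3 tgt.py;python3 wr.py;python3 tgt.py
```

```text
t: 6.9
position: [0.5661, -0.1876, 0.1415]
tool_rot: [3.14, -0.0, 1.356]
ft_force: [-0.1, 0.0, 0.7]
width: 0.0104
t 6.9 tip local [-0.1037 -0.0024  0.1335] yaw err -0.0 tilt 0.0 F local [-0.01  0.14  0.68] w 0.0104
reel n 4118 x,z [-0.0956  0.0794] y,slope [-0.002  -0.0226] y ext [-0.0122  0.0075]
t 6.95 tip local [-0.1035 -0.0024  0.1336] yaw err -0.0 tilt 0.0 F local [-0.2  -0.12 -0.83] w 0.011
```

Pose and reel estimates agree. Next I lower to a light touch.

```bash
python3 -m pendant '{"dp":[[0,0,0.03],[0,0,0.06],[0,0,0.09],[0,0,0.11],[0,0,0.11]],"delta_rot":[[0,0,0],[0,0,0],[0,0,0],[0,0,0],[0,0,0]],"hand":[-0.75,-0.75,-0.75,-0.75,-0.75]}'; python3 tgt.py
```

```text
t: 7.37
position: [0.5662, -0.1867, 0.1383]
tool_rot: [3.14, -0.0, 1.358]
ft_force: [-1.1, 0.4, 0.3]
width: 0.0107
t 7.37 tip local [-0.1027 -0.0023  0.1303] yaw err 0.001 tilt 0.0 F local [0.15 1.11 0.29] w 0.0107
```

```bash
python3 -m pendant '{"dp":[[0,0,0.02],[0,0,0.035],[0,0,0.05],[0,0,0.05]],"delta_rot":[[0,0,0],[0,0,0],[0,0,0],[0,0,0]],"hand":[-0.75,-0.75,-0.75,-0.75]}'; python3 tgt.py
```

```text
t: 7.7
position: [0.5662, -0.1867, 0.1368]
tool_rot: [3.14, 0.0, 1.357]
ft_force: [0.3, 0.7, 0.5]
width: 0.0106
t 7.7 tip local [-0.1027 -0.0023  0.1288] yaw err 0.001 tilt -0.0 F local [ 0.73 -0.11  0.46] w 0.0106
```

```bash
python3 -m pendant '{"dp":[[0,0,0.015],[0,0,0.03],[0,0,0.04],[0,0,0.04]],"delta_rot":[[0,0,0],[0,0,0],[0,0,0],[0,0,0]],"hand":[-0.75,-0.75,-0.75,-0.75]}'; python3 tgt.py;python3 wr.py; python3 tgt.py
```

```text
t: 8.03
position: [0.5662, -0.1867, 0.1356]
tool_rot: [3.14, 0.0, 1.357]
ft_force: [0.6, -0.1, 0.2]
width: 0.0108
t 8.03 tip local [-0.1028 -0.0023  0.1276] yaw err 0.001 tilt 0.0 F local [ 0.   -0.6   0.17] w 0.0108
reel n 4289 x,z [-0.0955  0.0793] y,slope [-0.002  -0.0229] y ext [-0.0123  0.0076]
t 8.08 tip local [-0.1027 -0.0024  0.1277] yaw err 0.001 tilt 0.0 F local [-0.15 -0.3  -0.82] w 0.0107
```

```bash
python3 -m pendant '{"dp":[[0,0,0.015],[0,0,0.03],[0,0,0.04],[0,0,0.04]],"delta_rot":[[0,0,0],[0,0,0],[0,0,0],[0,0,0]],"hand":[-0.75,-0.75,-0.75,-0.75]}'; python3 tgt.py;python3 reel.py pics/r3.png
```

```text
t: 8.42
position: [0.5662, -0.1867, 0.1344]
tool_rot: [3.14, -0.0, 1.357]
ft_force: [-0.1, -0.2, -0.1]
width: 0.0105
t 8.42 tip local [-0.1028 -0.0023  0.1264] yaw err 0.001 tilt 0.0 F local [-0.22  0.06 -0.07] w 0.0105
top 26 x range [-0.057  0.096] mid 0.019502923116301547 top z 0.1107 y med 0.0046
scene 549 x range [-0.1454 -0.0521] mid -0.02350595631388313 top z 0.1304 y med -0.0119
 mark 5 [-0.0724 -0.0138  0.052 ]
```

View pics/r3.png

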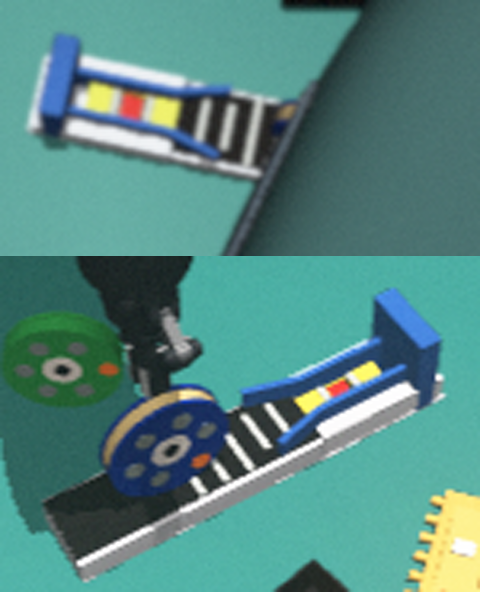

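```bash
python3 -m pendant '{"dp":[[0,0,0.015],[0,0,0.03],[0,0,0.04],[0,0,0.04]],"delta_rot":[[0,0,0],[0,0,0],[0,0,0],[0,0,0]],"hand":[-0.75,-0.75,-0.75,-0.75]}'; python3 tgt.py;python3 wr.py
```

```text
t: 8.85
position: [0.5662, -0.1867, 0.1332]
tool_rot: [3.14, -0.0, 1.357]
ft_force: [0.4, -0.7, 0.1]
width: 0.0106
t 8.85 tip local [-0.1027 -0.0023  0.1252] yaw err 0.001 tilt 0.0 F local [-0.64 -0.52  0.12] w 0.0106
reel n 4366 x,z [-0.0955  0.0793] y,slope [-0.0019 -0.0253] y ext [-0.0122  0.0075]
```

Run:
```python
from plant import *
import numpy as np,cv2
d=get_image("wrist");T=d["T_tool_cam"];K=d["K"];z=d["z_map"];vv,uu=np.mgrid[:420,:560]
P=np.stack([(uu-K[0,2])/K[0,0]*z,(vv-K[1,2])/K[1,1]*z,z],-1)@T[:3,:3].T+T[:3,3]
cv2.imwrite("pics/w3.png",cv2.resize(d["color"][180:330,180:380,::-1],None,fx=4,fy=4,interpolation=cv2.INTER_CUBIC))
for v in range(236,290,3):
    print(v,[tuple((P[v,u]*1e3).round(0).astype(int)) for u in (252,258,264,281,298,304)])
```

```text
236 [(np.int64(-28), np.int64(-25), np.int64(102)), (np.int64(-29), np.int64(-20), np.int64(103)), (np.int64(10), np.int64(-9), np.int64(3)), (np.int64(9), np.int64(0), np.int64(4)), (np.int64(9), np.int64(9), np.int64(4)), (np.int64(-29), np.int64(20), np.int64(102))]
239 [(np.int64(-32), np.int64(-25), np.int64(104)), (np.int64(-31), np.int64(-20), np.int64(102)), (np.int64(8), np.int64(-9), np.int64(3)), (np.int64(8), np.int64(0), np.int64(4)), (np.int64(8), np.int64(9), np.int64(3)), (np.int64(-31), np.int64(20), np.int64(102))]
242 [(np.int64(-34), np.int64(-25), np.int64(103)), (np.int64(-35), np.int64(-20), np.int64(103)), (np.int64(6), np.int64(-9), np.int64(2)), (np.int64(5), np.int64(0), np.int64(5)), (np.int64(6), np.int64(9), np.int64(3)), (np.int64(-34), np.int64(20), np.int64(103))]
245 [(np.int64(-37), np.int64(-25), np.int64(102)), (np.int64(-38), np.int64(-20), np.int64(103)), (np.int64(5), np.int64(-9), np.int64(3)), (np.int64(4), np.int64(0), np.int64(4)), (np.int64(5), np.int64(9), np.int64(2)), (np.int64(-38), np.int64(20), np.int64(103))]
248 [(np.int64(-40), np
[... 3098 characters left out ...]
(-7), np.int64(-51)), (np.int64(-25), np.int64(0), np.int64(17)), (np.int64(12), np.int64(6), np.int64(-50)), (np.int64(12), np.int64(8), np.int64(-51))]
284 [(np.int64(12), np.int64(-11), np.int64(-52)), (np.int64(12), np.int64(-9), np.int64(-53)), (np.int64(12), np.int64(-7), np.int64(-53)), (np.int64(-29), np.int64(0), np.int64(21)), (np.int64(12), np.int64(6), np.int64(-52)), (np.int64(12), np.int64(8), np.int64(-52))]
287 [(np.int64(12), np.int64(-11), np.int64(-55)), (np.int64(12), np.int64(-9), np.int64(-55)), (np.int64(12), np.int64(-7), np.int64(-54)), (np.int64(-78), np.int64(0), np.int64(102)), (np.int64(13), np.int64(6), np.int64(-56)), (np.int64(12), np.int64(8), np.int64(-55))]
```

View pics/w3.png

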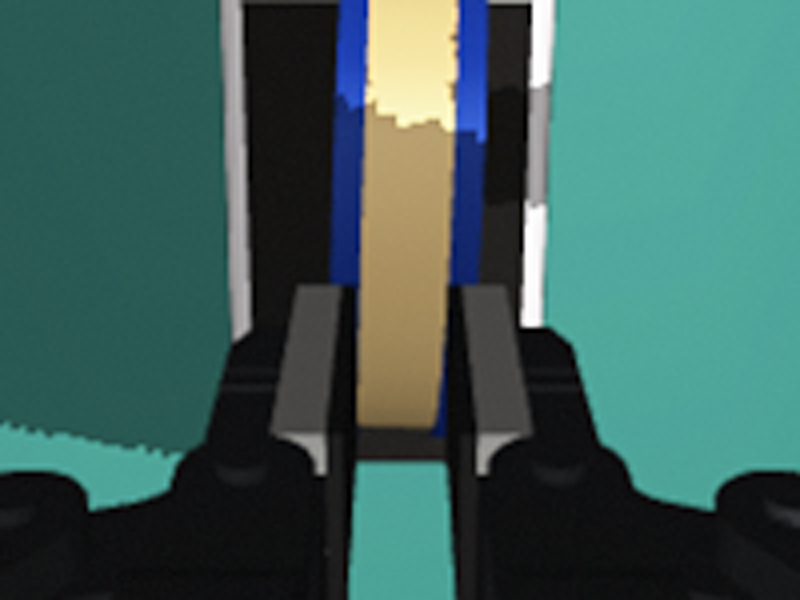

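Run:
```python
from plant import *
import numpy as np
from m import cloud
p=eval(open("lane.txt").read());c,s=np.cos(p[2]),np.sin(p[2])
d=get_image("scene");P=cloud(d);q=P-[p[0],p[1],0];L=np.stack([q@[c,s,0],q@[-s,c,0],P[...,2]],-1)
I=d["color"].astype(int)
m=(d["z_map"]>0)&(L[...,0]>-.14)&(L[...,0]<-.06)&(np.abs(L[...,1])<.05)&(L[...,2]>.122)&(L[...,2]<.2)
v,u=np.nonzero(m)
for a in range(v.min(),v.max()+1):
    k=v==a
    if k.any():print(a,[(int(uu),*(L[a,uu]*1e3).round().astype(int).tolist(),int(I[a,uu].max())) for uu in u[k][::4]])
```

```text
220 [(214, -115, 26, 199, 50)]
223 [(216, -115, 18, 197, 95)]
225 [(217, -116, 11, 198, 55)]
226 [(217, -117, 10, 195, 63)]
227 [(218, -115, 8, 193, 47)]
228 [(219, -113, 10, 186, 150), (229, -98, -13, 199, 50)]
229 [(219, -114, 9, 184, 114)]
230 [(219, -115, 5, 186, 119)]
231 [(219, -114, 9, 177, 124)]
232 [(219, -114, 10, 172, 133), (223, -115, -16, 199, 32)]
233 [(219, -114, 10, 169, 115), (223, -115, -16, 196, 45)]
234 [(220, -115, 4, 172, 79), (224, -115, -20, 196, 42)]
235 [(220, -115, 4, 168, 80), (224, -115, -20, 194, 55)]
236 [(220, -115, 5, 164, 81), (224, -112, -12, 179, 108)]
237 [(220, -114, 8, 157, 90), (224, -114, -16, 181, 105)]
238 [(221, -114, 3, 159, 71), (225, -110, -11, 171, 103), (231, -100, -20, 173, 40)]
239 [(221, -114, 3, 154, 77), (225, -111, -14, 170, 99), (230, -102, -20, 171, 40)]
240 [(223, -114, -8, 163, 116), (227, -111, -22, 175, 42), (231, -100, -20, 166, 39), (235, -78, 6, 124, 121)]
241 [(223, -115, -9, 160, 140), (227, -110, -20, 169, 41), (231, -101, -21, 164, 43), (235, -80, 2, 126, 98)]
242 [(223, -114, -7, 155, 144), (227, -111, -21, 167, 46)
[... 419 characters left out ...]
-115, 8, 124, 117), (225, -107, 2, 125, 186), (229, -99, -4, 126, 184), (233, -92, -9, 127, 114), (237, -83, -14, 126, 96)]
247 [(219, -121, 6, 126, 101), (223, -113, 2, 125, 155), (227, -105, -4, 127, 188), (231, -98, -10, 128, 123), (235, -88, -12, 124, 83)]
248 [(219, -121, 6, 123, 115), (224, -111, -1, 124, 187), (228, -105, -8, 127, 122), (232, -96, -13, 127, 82)]
249 [(221, -118, 1, 123, 184), (225, -111, -6, 125, 168), (229, -104, -12, 127, 95)]
250 [(222, -118, -3, 122, 182), (226, -111, -11, 127, 121), (230, -102, -12, 122, 81)]
251 [(222, -119, -6, 123, 182), (226, -112, -11, 123, 94)]
252 [(222, -120, -8, 123, 113)]
253 [(222, -122, -11, 122, 112)]
254 [(221, -125, -12, 123, 114)]
```

The scene depth shows the real fingertips about 22.5 mm *behind* the TCP at this opening. `tips_ahead`, read as 8 mm ahead, doesn't hold here. So the earlier push touched the reel above its axle, which is why it jammed. I'll correct the offset and go back to pushing low from behind.

```bash
sed -i 's/\[0,0,.008\]/[0,0,-.0225]/g' tgt.py; python3 tgt.py -.185 -.002 .165 0 .3; python3 tgt.py -.175 -.002 .11 0 .6;python3 tgt.py -.175 -.002 .057 0 .6; python3 tgt.py -.155 -.002 .057 0 .6
```

```text
t 9.0 tip local [-0.1028 -0.0023  0.1558] yaw err 0.001 tilt 0.0 F local [-0.37 -0.43 -0.06] w 0.0105
target [ 0.5498 -0.2605  0.1435] dp [-2.519 -0.014 -0.341] drot [0.016 2.865 0.011]
t 9.0 tip local [-0.1028 -0.0023  0.1558] yaw err 0.001 tilt 0.0 F local [-0.37 -0.43 -0.06] w 0.0105
target [ 0.5533 -0.2448  0.0914] dp [-1.984 -0.017  1.395] drot [0.015 5.729 0.013]
t 9.0 tip local [-0.1028 -0.0023  0.1558] yaw err 0.001 tilt 0.0 F local [-0.37 -0.43 -0.06] w 0.0105
target [ 0.5533 -0.2448  0.0384] dp [-1.984 -0.02   3.162] drot [0.015 5.729 0.013]
t 9.0 tip local [-0.1028 -0.0023  0.1558] yaw err 0.001 tilt 0.0 F local [-0.37 -0.43 -0.06] w 0.0105
target [ 0.5575 -0.2253  0.0384] dp [-1.318 -0.019  3.162] drot [0.015 5.729 0.013]
```

```bash
python3 -m pendant '{"dp":[[-1,0,-0.4],[-2.2,0,-0.4],[-2.6,0,-0.2],[-2.5,-0.02,0.4],[-2.1,-0.02,1],[-2,-0.02,1.5],[-1.98,-0.02,2.2],[-1.98,-0.02,2.9],[-1.98,-0.02,3.16],[-1.98,-0.02,3.16]],"delta_rot":[[0,0,0],[0,0.9,0],[0,2,0],[0,3,0],[0,4.1,0],[0,5.2,0],[0,5.73,0],[0,5.73,0],[0,5.73,0],[0,5.73,0]],"hand":[-0.75,-0.75,-0.75,-0.75,-0.75,-0.75,-0.75,-0.75,-0.75,-0.75]}'; python3 tgt.py -.155 -.002 .057 0 .6;python3 wr.py; python3 tgt.py -.125 -.002 .057 0 .6
```

```text
t: 9.83
position: [0.5526, -0.2442, 0.037]
tool_rot: [-3.141, -0.601, 1.357]
ft_force: [0.7, 0.2, -0.4]
width: 0.0104
t 9.83 tip local [-0.1746 -0.0013  0.0556] yaw err 0.0 tilt 0.601 F local [ 0.34 -0.69 -0.39] w 0.0104
target [ 0.5575 -0.2253  0.0384] dp [0.564 0.025 0.329] drot [-0.009 -0.011  0.002]
reel n 10606 x,z [-0.0951  0.08  ] y,slope [-0.0019 -0.0288] y ext [-0.0112  0.0086]
t 9.88 tip local [-0.1746 -0.0019  0.0572] yaw err 0.002 tilt 0.6 F local [-0.22 -0.84  1.13] w 0.0105
target [ 0.5639 -0.196   0.0384] dp [1.359 0.006 0.939] drot [ 0.004 -0.001  0.015]
```

```bash
python3 -m pendant '{"dp":[[0.2,0,0.14],[0.4,0,0.27],[0.55,0,0.376],[0.62,0,0.423],[0.69,0,0.47],[0.76,0,0.517],[0.83,0,0.564],[0.9,0,0.611],[0.96,0,0.658]],"delta_rot":[[0,0,0],[0,0,0],[0,0,0],[0,0,0],[0,0,0],[0,0,0],[0,0,0],[0,0,0],[0,0,0]],"hand":[-0.75,-0.75,-0.75,-0.75,-0.75,-0.75,-0.75,-0.75,-0.75]}'; python3 tgt.py;python3 wr.py; python3 reel.py; python3 tgt.py
```

```text
t: 10.63
position: [0.5607, -0.2103, 0.0384]
tool_rot: [3.14, -0.6, 1.358]
ft_force: [0.5, -1.1, 0.5]
width: 0.0106
t 10.63 tip local [-0.1398 -0.0019  0.057 ] yaw err 0.002 tilt 0.6 F local [-0.91 -0.75  0.54] w 0.0106
reel n 13941 x,z [-0.082   0.0813] y,slope [-0.0023 -0.0136] y ext [-0.0119  0.0077]
scene 561 x range [-0.1301 -0.038 ] mid -0.05537456719990813 top z 0.1322 y med -0.0123
t 10.78 tip local [-0.1397 -0.0018  0.057 ] yaw err 0.002 tilt 0.6 F local [ 0.14  1.07 -0.47] w 0.0105
```

The reel is climbing the first rib with almost no force. I'll continue.

```bash
python3 -m pendant '{"dp":[[0.07,0,0.047],[0.14,0,0.094],[0.21,0,0.141],[0.28,0,0.188],[0.34,0,0.235],[0.41,0,0.282],[0.48,0,0.329],[0.55,0,0.376],[0.62,0,0.423],[0.69,0,0.47]],"delta_rot":[[0,0,0],[0,0,0],[0,0,0],[0,0,0],[0,0,0],[0,0,0],[0,0,0],[0,0,0],[0,0,0],[0,0,0]],"hand":[-0.75,-0.75,-0.75,-0.75,-0.75,-0.75,-0.75,-0.75,-0.75,-0.75]}'; python3 tgt.py;python3 wr.py; python3 reel.py
```

```text
t: 11.62
position: [0.566, -0.1858, 0.0385]
tool_rot: [3.139, -0.6, 1.359]
ft_force: [-0.3, -0.4, -0.5]
width: 0.0104
t 11.62 tip local [-0.1146 -0.0019  0.0571] yaw err 0.002 tilt 0.6 F local [-0.41  0.18 -0.46] w 0.0104
reel n 13945 x,z [-0.0567  0.0813] y,slope [-0.0026 -0.0111] y ext [-0.0122  0.0074]
scene 559 x range [-0.1028 -0.0095] mid -0.03509024739071735 top z 0.132 y med -0.0127
```

```bash
python3 -m pendant '{"dp":[[0.07,0,0.047],[0.14,0,0.094],[0.21,0,0.141],[0.28,0,0.188],[0.34,0,0.235],[0.41,0,0.282],[0.48,0,0.329],[0.55,0,0.376]],"delta_rot":[[0,0,0],[0,0,0],[0,0,0],[0,0,0],[0,0,0],[0,0,0],[0,0,0],[0,0,0]],"hand":[-0.75,-0.75,-0.75,-0.75,-0.75,-0.75,-0.75,-0.75]}'; python3 tgt.py;python3 wr.py; python3 reel.py
```

```text
t: 12.43
position: [0.5703, -0.1663, 0.0385]
tool_rot: [3.139, -0.6, 1.359]
ft_force: [0.2, -0.2, -0.5]
width: 0.0108
t 12.43 tip local [-0.0946 -0.0019  0.0571] yaw err 0.002 tilt 0.6 F local [-0.17 -0.19 -0.52] w 0.0108
reel n 14035 x,z [-0.0369  0.0813] y,slope [-0.0028 -0.002 ] y ext [-0.0125  0.007 ]
scene 537 x range [-0.0841  0.0092] mid -0.012938179900381166 top z 0.132 y med -0.0128
 mark 4 [-0.0538 -0.0135  0.0512]
```

```bash
python3 -m pendant '{"dp":[[0.07,0,0.047],[0.14,0,0.094],[0.21,0,0.141],[0.28,0,0.188],[0.34,0,0.235],[0.41,0,0.282],[0.48,0,0.329],[0.55,0,0.376],[0.62,0,0.423],[0.69,0,0.47]],"delta_rot":[[0,0,0],[0,0,0],[0,0,0],[0,0,0],[0,0,0],[0,0,0],[0,0,0],[0,0,0],[0,0,0],[0,0,0]],"hand":[-0.75,-0.75,-0.75,-0.75,-0.75,-0.75,-0.75,-0.75,-0.75,-0.75]}'; python3 tgt.py;python3 wr.py; python3 reel.py
```

```text
t: 13.42
position: [0.5755, -0.1417, 0.0386]
tool_rot: [3.139, -0.6, 1.359]
ft_force: [0.7, -0.4, -0.3]
width: 0.0103
t 13.42 tip local [-0.0696 -0.0018  0.0571] yaw err 0.002 tilt 0.6 F local [-0.26 -0.74 -0.34] w 0.0103
reel n 13928 x,z [-0.0116  0.0813] y,slope [-0.0029 -0.0005] y ext [-0.0127  0.0069]
scene 503 x range [-0.0569  0.0362] mid 0.006259615135048028 top z 0.1313 y med -0.013
 mark 12 [-0.0413 -0.0136  0.0601]
```

```bash
python3 -m pendant '{"dp":[[0.07,0,0.047],[0.14,0,0.094],[0.21,0,0.141],[0.28,0,0.188],[0.34,0,0.235],[0.41,0,0.282]],"delta_rot":[[0,0,0],[0,0,0],[0,0,0],[0,0,0],[0,0,0],[0,0,0]],"hand":[-0.75,-0.75,-0.75,-0.75,-0.75,-0.75]}'; python3 tgt.py;python3 wr.py; python3 reel.py pics/r4.png
```

```text
t: 14.07
position: [0.5787, -0.1273, 0.0385]
tool_rot: [3.139, -0.6, 1.359]
ft_force: [-0.5, -0.3, 0.6]
width: 0.0108
t 14.07 tip local [-0.0548 -0.0019  0.0571] yaw err 0.002 tilt 0.6 F local [-0.37  0.42  0.57] w 0.0108
reel n 13889 x,z [0.0031 0.081 ] y,slope [-0.0028  0.0012] y ext [-0.0126  0.007 ]
scene 495 x range [-0.046   0.0456] mid 0.011210679352803996 top z 0.1323 y med -0.013
 mark 11 [-0.035  -0.0142  0.0678]
```

View pics/r4.png

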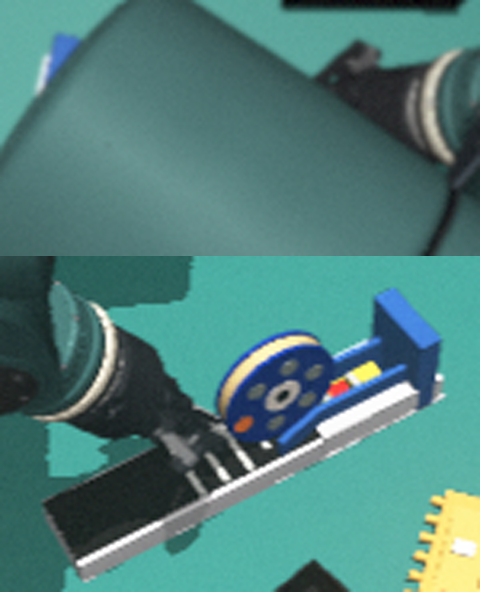

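The reel is entering the cheeks upright, with the dot low at the rear at (243,425). The push forces are negligible.

```bash
python3 -m pendant '{"dp":[[0.07,0,0.047],[0.14,0,0.094],[0.21,0,0.141],[0.28,0,0.188],[0.34,0,0.235],[0.41,0,0.282],[0.48,0,0.329],[0.55,0,0.376],[0.62,0,0.423],[0.69,0,0.47]],"delta_rot":[[0,0,0],[0,0,0],[0,0,0],[0,0,0],[0,0,0],[0,0,0],[0,0,0],[0,0,0],[0,0,0],[0,0,0]],"hand":[-0.75,-0.75,-0.75,-0.75,-0.75,-0.75,-0.75,-0.75,-0.75,-0.75]}'; python3 tgt.py;python3 wr.py; python3 reel.py
```

```text
t: 15.05
position: [0.584, -0.1027, 0.0386]
tool_rot: [3.139, -0.6, 1.359]
ft_force: [0.9, 0.5, 0.3]
width: 0.0107
t 15.05 tip local [-0.0296 -0.0018  0.0572] yaw err 0.002 tilt 0.6 F local [ 0.64 -0.76  0.3 ] w 0.0107
reel n 12802 x,z [0.036  0.0795] y,slope [-0.0027 -0.0002] y ext [-0.0126  0.0071]
scene 477 x range [-0.0219  0.0706] mid 0.024907202081300338 top z 0.1319 y med -0.013
 mark 11 [-0.0104 -0.0139  0.0856]
```

```bash
python3 -m pendant '{"dp":[[0.05,0,0.035],[0.1,0,0.07],[0.15,0,0.105],[0.2,0,0.14],[0.26,0,0.175],[0.31,0,0.21],[0.36,0,0.245],[0.41,0,0.28]],"delta_rot":[[0,0,0],[0,0,0],[0,0,0],[0,0,0],[0,0,0],[0,0,0],[0,0,0],[0,0,0]],"hand":[-0.75,-0.75,-0.75,-0.75,-0.75,-0.75,-0.75,-0.75]}'; python3 tgt.py;python3 wr.py; python3 reel.py
```

```text
t: 15.87
position: [0.5872, -0.0884, 0.0386]
tool_rot: [3.139, -0.6, 1.359]
ft_force: [-0.1, -2.9, 0.9]
width: 0.0106
t 15.87 tip local [-0.015  -0.0019  0.0572] yaw err 0.002 tilt 0.6 F local [-2.84 -0.47  0.89] w 0.0106
reel n 13295 x,z [0.0433 0.0795] y,slope [-0.0032  0.0013] y ext [-0.013   0.0066]
scene 468 x range [-0.0074  0.0854] mid 0.037699039866988346 top z 0.1305 y med -0.0132
 mark 13 [ 0.0079 -0.0136  0.0956]
```

```bash
python3 -m pendant '{"dp":[[0.03,0,0.02],[0.055,0,0.038],[0.08,0,0.056],[0.11,0,0.075]],"delta_rot":[[0,0,0],[0,0,0],[0,0,0],[0,0,0]],"hand":[-0.75,-0.75,-0.75,-0.75]}'; python3 tgt.py;python3 wr.py
```

```text
t: 16.35
position: [0.588, -0.0845, 0.0386]
tool_rot: [3.139, -0.6, 1.359]
ft_force: [-0.7, -1.9, 1.3]
width: 0.0108
t 16.35 tip local [-0.011  -0.0018  0.0572] yaw err 0.002 tilt 0.6 F local [-1.96  0.29  1.26] w 0.0108
reel n 13630 x,z [0.0471 0.0803] y,slope [-0.0032  0.0025] y ext [-0.0131  0.0066]
```

Climbing the bar. I'll continue in small steps.

```bash
python3 -m pendant '{"dp":[[0.03,0,0.02],[0.055,0,0.038],[0.08,0,0.056],[0.11,0,0.075],[0.14,0,0.095],[0.17,0,0.115],[0.19,0,0.13],[0.22,0,0.15]],"delta_rot":[[0,0,0],[0,0,0],[0,0,0],[0,0,0],[0,0,0],[0,0,0],[0,0,0],[0,0,0]],"hand":[-0.75,-0.75,-0.75,-0.75,-0.75,-0.75,-0.75,-0.75]}'; python3 tgt.py;python3 wr.py
```

```text
t: 17.07
position: [0.5896, -0.0766, 0.0386]
tool_rot: [3.139, -0.6, 1.359]
ft_force: [-0.1, -0.7, -0.1]
width: 0.0108
t 17.07 tip local [-0.0029 -0.0018  0.0572] yaw err 0.002 tilt 0.6 F local [-0.73 -0.09 -0.09] w 0.0108
reel n 13786 x,z [0.055  0.0811] y,slope [-0.0034  0.0044] y ext [-0.0132  0.0064]
```

```bash
python3 -m pendant '{"dp":[[0.03,0,0.02],[0.055,0,0.038],[0.08,0,0.056],[0.11,0,0.075],[0.14,0,0.095],[0.17,0,0.115],[0.17,0,0.115],[0.17,0,0.115],[0.17,0,0.115]],"delta_rot":[[0,0,0],[0,0,0],[0,0,0],[0,0,0],[0,0,0],[0,0,0],[0,0,0],[0,0,0],[0,0,0]],"hand":[-0.75,-0.75,-0.75,-0.75,-0.75,-0.75,-0.75,-0.75,-0.75]}'; python3 tgt.py;python3 wr.py;python3 reel.py
```

```text
t: 17.87
position: [0.591, -0.0707, 0.0386]
tool_rot: [3.139, -0.6, 1.359]
ft_force: [0.3, -0.4, -0.1]
width: 0.0104
t 17.87 tip local [ 0.0031 -0.0018  0.0572] yaw err 0.002 tilt 0.6 F local [-0.29 -0.41 -0.11] w 0.0104
reel n 12397 x,z [0.071  0.0791] y,slope [-0.0031 -0.0114] y ext [-0.0128  0.0069]
top 38 x range [-0.0038  0.0937] mid 0.04488020322183528 top z 0.1315 y med -0.0128
scene 441 x range [0.0207 0.1096] mid 0.06156648549839174 top z 0.1303 y med -0.0131
 mark 12 [ 0.0487 -0.0136  0.1059]
```

The reel is in the cradle at x = 0.071, against the nominal 0.070. I'll retreat and come over the top.

```bash
python3 -m pendant '{"dp":[[-0.3,0,-0.2],[-0.4,0,-1.1],[0.1,0,-2.1],[0.7,0,-3.1],[1.3,0,-4.0],[1.3,0,-4.0]],"delta_rot":[[0,0,0],[0,0,0],[0,-1,0],[0,-2,0],[0,-3,0],[0,-4,0]],"hand":[-0.75,-0.75,-0.75,-0.75,-0.75,-0.75]}'; python3 tgt.py .071 -.003 .148 0 0
```

```text
t: 18.52
position: [0.5854, -0.1078, 0.1666]
tool_rot: [3.13, -0.175, 1.358]
ft_force: [0.3, -0.5, 0.1]
width: 0.0108
t 18.52 tip local [-0.0255 -0.004   0.1887] yaw err 0.001 tilt 0.175 F local [-0.44 -0.37  0.11] w 0.0108
target [ 0.6038 -0.0171  0.1255] dp [ 2.803 -0.061  1.884] drot [ 1.100e-01 -1.667e+00  1.000e-03]
```

```bash
python3 -m pendant '{"dp":[[1,0,0.2],[2,-0.03,0.5],[2.8,-0.06,0.9],[2.8,-0.06,1.4],[2.8,-0.06,1.88],[2.8,-0.06,1.88],[2.8,-0.06,1.88]],"delta_rot":[[0,-1,0],[0.1,-1.67,0],[0.1,-1.67,0],[0.1,-1.67,0],[0.1,-1.67,0],[0.1,-1.67,0],[0.1,-1.67,0]],"hand":[-0.75,-0.75,-0.75,-0.75,-0.75,-0.75,-0.75]}'; python3 wr.py; python3 tgt.py .071 -.003 .132 0 0;python3 tgt.py
python3 - <<'E'
from plant import *
import cv2
d=get_image("wrist");cv2.imwrite("pics/w4.png",cv2.resize(d["color"][120:330,140:420,::-1],None,fx=2.5,fy=2.5,interpolation=cv2.INTER_CUBIC))
E
```

```text
t: 19.1
position: [0.6008, -0.0149, 0.1191]
tool_rot: [-3.131, -0.006, 1.358]
ft_force: [1.0, 0.0, 0.9]
width: 0.0108
reel n 3817 x,z [0.0706 0.0786] y,slope [-0.0007 -0.102 ] y ext [-0.0129  0.0064]
t 19.15 tip local [ 0.0722 -0.0002  0.1424] yaw err 0.001 tilt 0.006 F local [-0.22 -0.84  0.23] w 0.0105
target [ 0.6038 -0.0171  0.1095] dp [-0.046  0.101  0.344] drot [-0.084 -0.058  0.012]
t 19.15 tip local [ 0.0722 -0.0002  0.1424] yaw err 0.001 tilt 0.006 F local [-0.22 -0.84  0.23] w 0.0105
```

View pics/w4.png

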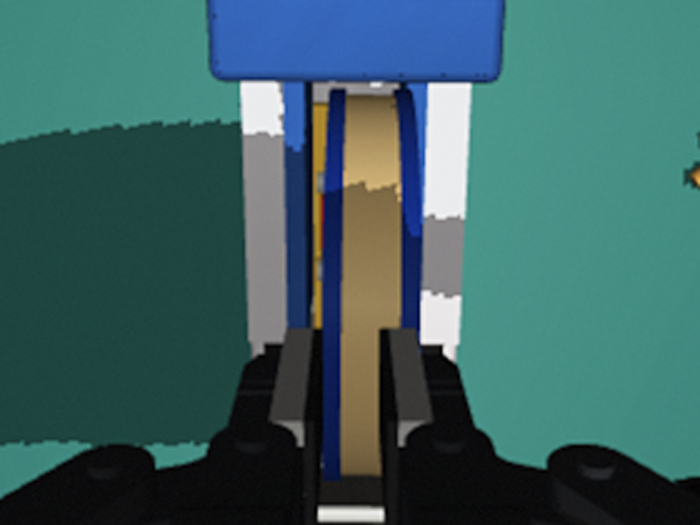

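The reel stands upright in the cradle, close to the right cheek. The tool is about 3 mm to its left, so I'll centre it and then lower.

```bash
python3 -m pendant '{"dp":[[-0.03,0.1,0],[-0.04,0.1,0.1],[-0.04,0.1,0.2],[-0.04,0.1,0.3],[-0.04,0.1,0.3],[-0.04,0.1,0.3]],"delta_rot":[[-0.08,-0.05,0],[-0.08,-0.05,0],[-0.08,-0.05,0],[-0.08,-0.05,0],[-0.08,-0.05,0],[-0.08,-0.05,0]],"hand":[-0.75,-0.75,-0.75,-0.75,-0.75,-0.75]}'; python3 tgt.py .0705 -.003 .132 0 0;python3 -c "
from plant import *
print([observe()['ft_force'].round(1) for _ in range(1)])"
```

```text
t: 19.7
position: [0.6036, -0.0161, 0.1102]
tool_rot: [-3.141, -0.001, 1.358]
ft_force: [-0.1, 0.3, -0.1]
width: 0.0107
t 19.7 tip local [ 0.0718 -0.0026  0.1327] yaw err 0.002 tilt 0.001 F local [ 0.27  0.16 -0.12] w 0.0107
target [ 0.6037 -0.0175  0.1095] dp [-0.045  0.013  0.022] drot [-0.006 -0.01   0.016]
[array([-0.1,  0.3, -0.1])]
```

```bash
python3 -m pendant '{"dp":[[0,0,0.02],[0,0,0.04],[0,0,0.06],[0,0,0.08],[0,0,0.1],[0,0,0.1]],"delta_rot":[[0,0,0],[0,0,0],[0,0,0],[0,0,0],[0,0,0],[0,0,0]],"hand":[-0.75,-0.75,-0.75,-0.75,-0.75,-0.75]}'; python3 tgt.py
```

```text
t: 20.2
position: [0.604, -0.0161, 0.1075]
tool_rot: [3.141, -0.001, 1.358]
ft_force: [-0.0, 0.2, 4.8]
width: 0.0106
t 20.2 tip local [ 0.0719 -0.0029  0.13  ] yaw err 0.002 tilt 0.001 F local [0.18 0.08 4.84] w 0.0106
```

Contact at z ≈ 0.130, as expected. Pressing on gently.

```bash
python3 -m pendant '{"dp":[[0,0,0.01],[0,0,0.02],[0,0,0.03],[0,0,0.03]],"delta_rot":[[0,0,0],[0,0,0],[0,0,0],[0,0,0]],"hand":[-0.75,-0.75,-0.75,-0.75]}'; python3 tgt.py
```

```text
t: 20.53
position: [0.604, -0.0161, 0.1066]
tool_rot: [3.141, -0.001, 1.358]
ft_force: [-1.0, -0.5, 5.1]
width: 0.0107
t 20.53 tip local [ 0.0719 -0.0029  0.1291] yaw err 0.002 tilt 0.001 F local [-0.73  0.83  5.07] w 0.0107
```

```bash
python3 -m pendant '{"dp":[[0,0,0.01],[0,0,0.02],[0,0,0.03]],"delta_rot":[[0,0,0],[0,0,0],[0,0,0]],"hand":[-0.75,-0.75,-0.75]}'; python3 tgt.py
```

```text
t: 20.78
position: [0.604, -0.0161, 0.1058]
tool_rot: [3.141, -0.001, 1.358]
ft_force: [-1.2, -0.4, 5.1]
width: 0.0105
t 20.78 tip local [ 0.0719 -0.0029  0.1283] yaw err 0.002 tilt 0.001 F local [-0.69  1.08  5.08] w 0.0105
```

The plate sinks at about 5 N of tool force. The reel's weight makes up the rest of the roughly 8 N. I'll continue in 0.8 mm presses with a force check after each, stopping above 8 N.

```bash
cat > ok.py <<'E'
from plant import observe
import sys
s=observe();f=s["ft_force"];print("z",round(s["position"][2]+.0225,4),"F",f.round(1));sys.exit(int(f[2]>8 or abs(f[0])>5 or abs(f[1])>5))
E
python3 -m pendant '{"dp":[[0,0,0.013],[0,0,0.026],[0,0,0.026]],"delta_rot":[[0,0,0],[0,0,0],[0,0,0]],"hand":[-0.75,-0.75,-0.75]}' >/dev/null; python3 ok.py && 
python3 -m pendant '{"dp":[[0,0,0.013],[0,0,0.026],[0,0,0.026]],"delta_rot":[[0,0,0],[0,0,0],[0,0,0]],"hand":[-0.75,-0.75,-0.75]}' >/dev/null && python3 ok.py && 
python3 -m pendant '{"dp":[[0,0,0.013],[0,0,0.026],[0,0,0.026]],"delta_rot":[[0,0,0],[0,0,0],[0,0,0]],"hand":[-0.75,-0.75,-0.75]}' >/dev/null && python3 ok.py; python3 tgt.py
```

```text
z 0.1274 F [0.4 1.1 6.2]
z 0.1267 F [-0.9 -0.1  5.2]
z 0.126 F [-1.1  0.6  5.6]
t 21.53 tip local [ 0.0719 -0.003   0.126 ] yaw err 0.002 tilt 0.001 F local [0.4  1.2  5.59] w 0.0108
```

```bash
python3 -m pendant '{"dp":[[0,0,0.013],[0,0,0.026],[0,0,0.026]],"delta_rot":[[0,0,0],[0,0,0],[0,0,0]],"hand":[-0.75,-0.75,-0.75]}' >/dev/null; python3 ok.py && 
python3 -m pendant '{"dp":[[0,0,0.013],[0,0,0.026],[0,0,0.026]],"delta_rot":[[0,0,0],[0,0,0],[0,0,0]],"hand":[-0.75,-0.75,-0.75]}' >/dev/null && python3 ok.py && 
python3 -m pendant '{"dp":[[0,0,0.013],[0,0,0.026],[0,0,0.026]],"delta_rot":[[0,0,0],[0,0,0],[0,0,0]],"hand":[-0.75,-0.75,-0.75]}' >/dev/null && python3 ok.py &&
python3 -m pendant '{"dp":[[0,0,0.013],[0,0,0.026],[0,0,0.026]],"delta_rot":[[0,0,0],[0,0,0],[0,0,0]],"hand":[-0.75,-0.75,-0.75]}' >/dev/null && python3 ok.py; python3 tgt.py
```

```text
z 0.1256 F [-0.3 -0.2 10.8]
t 21.78 tip local [ 0.0719 -0.0032  0.1256] yaw err 0.002 tilt 0.001 F local [-0.24  0.26 10.81] w 0.0108
```

```bash
python3 reel.py; python3 -m pendant '{"dp":[[0,0,0.005],[0,0,0.01],[0,0,0.01]],"delta_rot":[[0,0,0],[0,0,0],[0,0,0]],"hand":[-0.75,-0.75,-0.75]}' >/dev/null; python3 ok.py; python3 tgt.py
```

```text
scene 360 x range [0.0203 0.1106] mid 0.06452380676812161 top z 0.1218 y med -0.0134
 mark 10 [ 0.0471 -0.0145  0.0985]
z 0.1255 F [-0.2  0.  11.7]
t 22.13 tip local [ 0.072  -0.0033  0.1255] yaw err 0.002 tilt 0.001 F local [ 0.    0.18 11.67] w 0.0108
```

```bash
python3 -m pendant '{"dp":[[0,0,0.007],[0,0,0.014],[0,0,0.014]],"delta_rot":[[0,0,0],[0,0,0],[0,0,0]],"hand":[-0.75,-0.75,-0.75]}' >/dev/null; python3 ok.py; python3 ok.py
```

```text
z 0.1253 F [-0.2  0.7 13.8]
z 0.1253 F [-0.2  0.7 13.8]
```

The stop is hard: commanding 0.4 mm more gave 0.2 mm of motion and 2 N more force. I'll lift straight off and check.

```bash
python3 -m pendant '{"dp":[[0,0,-0.03],[0,0,-0.08],[0,0,-0.2],[0,0,-0.5],[0,0,-1.2],[0,0,-2.2],[0,0,-3],[0,0,-3],[0,0,-3]],"delta_rot":[[0,0,0],[0,0,0],[0,0,0],[0,0,0],[0,0,0],[0,0,0],[0,0,0],[0,0,0],[0,0,0]],"hand":[-0.75,-0.75,-0.75,-0.75,-0.75,-0.75,-0.75,-0.75,-0.75]}'; python3 wr.py; python3 reel.py pics/end.png; python3 tgt.py
```

```text
t: 23.13
position: [0.6045, -0.0163, 0.1932]
tool_rot: [3.139, -0.001, 1.358]
ft_force: [-0.3, 0.6, -0.4]
width: 0.0108
reel n 2264 x,z [0.0709 0.0705] y,slope [-0.0032  0.0004] y ext [-0.0126  0.0064]
scene 399 x range [0.0193 0.1103] mid 0.061824538789210785 top z 0.1213 y med -0.013
 mark 10 [ 0.0473 -0.0138  0.0973]
t 23.28 tip local [ 0.0718 -0.0024  0.2134] yaw err 0.002 tilt 0.001 F local [-0.04  0.7   0.  ] w 0.0106
```

View pics/end.png

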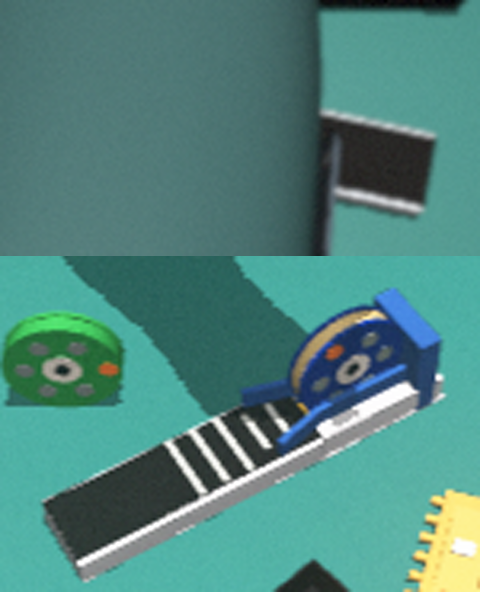

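The reel stands upright in the cradle at (350,368) in the lower view. Its centre is about 8 mm lower than before pressing, and nothing touches it.

```bash
python3 -c "
from plant import *
print(finish_job())"
```

```text
the job is handed in; nothing more can be done
None
```

The job is handed in, at about 23 s of the 53 s allowed; no verdict was reported. I rolled the reel along the lane into the cradle, pressed it and the plate down until the force rose steeply, and lifted clear.

**Last checks**
- **Reel position:** it stands upright, about 1 mm along and 3 mm across from the seat centre, where 6 mm is allowed.
- **Pressing:** the tool force stayed near 5–6 N while the plate sank. It then rose to 13.8 N with almost no further movement, which I take as the button bottoming. The camera puts the sink at 8 mm, and it did not change after release.
- **After release:** the robot touches nothing, with the wrist force within its noise of about 1 N.

**What failed or disagreed**
- **Fingertip offset:** `tips_ahead` gave 8 mm, but the depth images showed the tips about 22 mm behind the TCP at the opening I used. My first push therefore met the reel above its axle and jammed at the first rib. I saw about 17.6 N on the wrist there, under the 20 N limit, but I only read the force at the end of that move.
- **How I fixed it:** I backed off, corrected the offset and pushed low from behind. The readings after that stayed at 3 N or less until the press.
- **Sink distance:** the tool travel while pressing suggested 5–7 mm, against 8 mm from the camera.
- **Not checked:** the button travel cannot be read directly. I did not measure the bystanders again; the robot touched none of them that I know of.

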